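# Find the stamped parts crate and push it into the dispatch lane

### The job

One of the two grey parts crates has a red stamp on its underside. With your fingertips tip up the crate on the robot's left, far enough to look at its underside (at least about 45 degrees), and let it down again without dropping it or toppling it, then do the same with the one on the right; then push the stamped crate forward until it stands wholly between the two yellow tapes of the dispatch lane, roughly square to them. Lift neither crate off the mat, leave the unstamped one standing about where it was, and do not disturb the other things.

Things in the scene. Friction and masses are not known exactly. Their poses are not given: they have to be found in the camera images.
- crate_stamped: open grey parts crate, flat upright 4 mm walls, 120 deep (x) by 165 wide (y) by 100 mm tall, loose, about 0.45 kg; parts fixed in foam inside stay below 70 mm; centre of mass about 27 mm up (topples past about 65 degrees). Origin: centre of underside; z up, x away from the robot, y left, turned -0.05 to 0.45 rad. Has a round red stamp, 84 mm, under it; may be left or right
- crate_plain: open grey parts crate, flat upright 4 mm walls, 120 deep (x) by 165 wide (y) by 100 mm tall, loose, about 0.45 kg; parts fixed in foam inside stay below 70 mm; centre of mass about 27 mm up (topples past about 65 degrees). Origin: centre of underside; z up, x away from the robot, y left, turned -0.05 to 0.45 rad. Underside bare; otherwise like the stamped one
- mat: blue rubber bench mat, 640 x 960 mm and 2 mm thick, fixed, origin at its centre at table height; crates and lane are on it. It grips (friction about 0.85): a crate pulled or pushed near its rim tips about its opposite bottom edge without sliding; pushed below mid-height it slides
- dispatch_lane: dispatch lane: two parallel yellow tapes stuck flat on the mat beyond the crates, running left to right, each 24 mm wide and 860 mm long, 180 mm of clear mat between them. Origin: middle of the lane at mat height; its x points across the lane, away from the robot, its y along the tapes to the robot's left; turned by up to 0.08 rad
- screwdriver: red-handled screwdriver, 200 mm long, 26 mm thick, lying on the mat between the crates along x, its origin at the middle of its length at mat height; loose, to be left alone
- carton: brown closed cardboard carton, 110 x 130 x 85 mm, already standing in the dispatch lane at its left end; origin at the centre of its underside; loose, to be left alone
- can: gold drinks can, 66 mm across and 115 mm tall, on the table to the left; origin at the centre of its underside; loose, to be left alone
- flask: steel vacuum flask, 68 mm across and 235 mm tall, on the table far to the left; origin at the centre of its underside; loose, to be left alone
- tape_roll: roll of white tape lying flat, 104 mm across and 25 mm tall, on the mat to the right; origin at the centre of its underside; loose, to be left alone
- multimeter: red and black hand multimeter lying on its back, 175 x 85 x 36 mm (about 47 mm to the top of its dial), on the table far to the right; origin at the centre of its underside; loose, to be left alone
- case_fan: black computer case fan lying flat, 120 x 120 x 25 mm, on the mat to the left; origin at the centre of its underside; loose, to be left alone

How it is judged:
On the way, in this order (a step that is already met when the one before it is completed fails the run):
1. the left-hand crate is tipped up by at least 0.7 rad (((angle between crate_stamped's own z axis and vertical above 0.7 rad and world y of crate_stamped above 0 m) or (angle between crate_plain's own z axis and vertical above 0.7 rad and world y of crate_plain above 0 m))), for 0.2 s.
2. both crates stand flat again (angle between each of crate_stamped, crate_plain's own z axis and vertical below 0.06 rad), for 0.1 s.
3. the right-hand crate is tipped up by at least 0.7 rad (((angle between crate_stamped's own z axis and vertical above 0.7 rad and world y of crate_stamped below 0 m) or (angle between crate_plain's own z axis and vertical above 0.7 rad and world y of crate_plain below 0 m))), for 0.2 s.
4. both crates stand flat again (all of step 2), for 0.1 s.
5. the stamped crate has been pushed into the dispatch lane (x of crate_stamped in the frame of dispatch_lane between -0.03 and 0.03 m and y of crate_stamped in the frame of dispatch_lane between -0.31 and 0.31 m and angle between the x axis of crate_stamped and the x axis of dispatch_lane, either way round below 0.26 rad and angle between crate_stamped's own z axis and vertical below 0.05 rad), for 0.2 s.
At the end, for the whole second after the job is handed in: The stamped crate stands flat and at rest in the dispatch lane, its centre within 30 mm of the lane's centre line and 310 mm of its middle along it, square to the lane within 0.26 rad; the unstamped crate stands flat and at rest within 60 mm of where it began (all of step 5 and linear speed of each of crate_stamped, crate_plain below 0.01 m/s and height (world z) of each of crate_stamped, crate_plain below 0.008 m and angle between crate_plain's own z axis and vertical below 0.05 rad and distance of crate_plain from where it was at the start of the episode below 0.06 m); the robot touches nothing.
It fails at once if a crate is lifted: all of its underside is off the mat (((angle between crate_stamped's own z axis and vertical below 0.15 rad and height (world z) of crate_stamped above 0.027 m) or (angle between crate_stamped's own z axis and vertical below 0.3 rad and height (world z) of crate_stamped above 0.04 m) or (angle between crate_stamped's own z axis and vertical below 0.5 rad and height (world z) of crate_stamped above 0.057 m) or height (world z) of crate_stamped above 0.097 m) or ((angle between crate_plain's own z axis and vertical below 0.15 rad and height (world z) of crate_plain above 0.027 m) or (angle between crate_plain's own z axis and vertical below 0.3 rad and height (world z) of crate_plain above 0.04 m) or (angle between crate_plain's own z axis and vertical below 0.5 rad and height (world z) of crate_plain above 0.057 m) or height (world z) of crate_plain above 0.097 m)).
It fails at once if a crate is toppled over (angle between any of crate_stamped, crate_plain's own z axis and vertical above 1.4 rad).
It fails at once if a crate is dropped back: it turns faster than 4.5 rad/s (angular speed of any of crate_stamped, crate_plain above 4.5 rad/s).
It fails at once if the unstamped crate is pushed into the dispatch lane (x of crate_plain in the frame of dispatch_lane above -0.06 m).
It fails at once if another thing is moved by more than 40 mm (distance of any of screwdriver, carton, can, flask, tape_roll, multimeter, case_fan from where it was at the start of the episode above 0.04 m).
It also fails if it takes over 70 s, if anything falls off the work surface, if the arm or the gripper's body presses on something with over 40 N, if the wrist force passes 120 N, or if a joint passes its speed limit or range.

### The arm

A 7-joint arm with a two-finger parallel gripper is mounted at the origin on the work surface. World frame = base frame: x ahead of the robot, y to its left, z up, the work surface at z = 0. Lengths are in m, angles in rad, forces in N, time in s.
With the tool pointing down it reaches from about 0.4 to 0.85 m from the base axis. Payload 10.4 kg.
Tool frame: the origin (TCP) lies midway between the tips of the shut fingers; the grasp point (between the pads) lies 19 mm behind it (r.grasp_offset is the distance from the TCP to the grasp point, in m); x points along the fingers, y is the direction in which the jaws open and shut, and the axes are right-handed (so a half turn about x gives the same grasp; the last joint's range is limited). The gripper opens to 87 mm and grips with 3 to 60 N. Pads are 19 mm wide; open, the fingers measure 117 mm over their backs; the gripper's body (75 mm by 190 mm) begins 51 mm behind the grasp point.
Start: joints at [-1.25, 0.332, -0.065, 1.46, 0.022, 1.35, -0.088], TCP at [0.211, 0.588, 0.223] pointing down, gripper open.
Joint ranges: [-2.6, 2.6], [-0.5, 2.12], [-1.47, 1.34], [0.16, 2.42], [-1.27, 4.41], [0.06, 2.06], [-2.6, 2.6]. Speed limits (rad/s): [2.22, 2.22, 2.79, 2.79, 3.14, 3.14, 3.14].

### API

Orientations are given as a unit quaternion [x, y, z, w].
In Python, from bench import r, vision, close_job gives the robot as it stands. The module is installed in compiled form; this text tells all that it offers.
- The arm moves only by the shell command python3 -m pendant 'ROWS' [OPENING] [FORCE]. ROWS is text: rows parted by semicolons, each of 6 numbers parted by spaces: the shift along the tool's x, y, z in units of 0.25 m (1.0 is 0.25 m), then the turn, a rotation vector about the tool's x, y, z in units of 1.5 rad (1.0 is 1.5 rad). A call has 1 to 8 rows; each row is the pose to reach, as a shift and turn from the pose commanded when the call began, along the tool's axes at that moment; what a row does not reach only later rows make up. A row lasts 1/10 s, in which the tool goes at most 50 mm and 8.59 degrees, less where a joint would pass 70% of its speed; a pose out of reach is approached as far as the arm can. A call with a number of a shift or a turn outside -1 to 1 is refused whole. A call with a gripper value outside its range is refused whole. OPENING is the gripper command: -1 is shut, 1 is fully open, values between are in proportion, set as the call begins (- or left out, the last holds). The fingers move at their own pace and stop on an object; FORCE is the grip in N (left out, the last holds). Time passes only in rows, so rows that repeat a pose let the fingers close. It gives the time, the measured TCP pose, the force and the opening at its end, in the units of the state.
- r.read_state(): the state, without advancing time (a new reading comes with each control period).
- vision.camera(name): name is "side" or "top"; returns (picture, depth): 420x560x3 uint8, blue, green, red; 420x560 float32, m along the optical axis (not along the pixel's ray), 0 where there is no reading.
- vision.get_calibration(name): a dict with "camera_matrix" (3x3 intrinsics, pixels), "rvec" (rotation vector, rad) and "tvec" (3), from world to camera coordinates, as OpenCV has them. Camera axes: x right, y down, z forward; pixel columns grow to the right and rows downward; lengths in m; the calibration is good to about 2 mm. A picture is of the moment at which its call begins. get_calibration takes no time and is no camera call.
- close_job(): hands the job in, once; it reports no verdict.
The state is a dict: "time": time; "joint_positions": joint angles; "joint_vel": joint speeds; "joint_torque": joint torques, N m; "ee_pos": TCP position; "eef_rot": TCP orientation; "ft_force": force on the tool from outside, world axes, zero at the start; "torque": the same for the moment, N m; "width": finger opening in m.
Only numpy, scipy, OpenCV 4.12 (cv2) and the standard library are available. Lean on these libraries where they do the work, as an engineer would, in place of code of your own. Each camera call takes 0.05 s, during which the arm holds its last target. There are 200 camera calls.

## Working session

There is one attempt and no reset: what is moved stays moved. The work goes in short steps, Python scripts to look and compute and a shell command to move; the robot and the scene stay as the last step left them, time stands still between calls to the robot, and variables do not carry over. Pictures are saved under pics/ and viewed, about 8 in all and at most 12, crops included, and the job is handed in when it is done.

```bash
mkdir -p pics
python3 - <<'E'
from bench import r,vision
import cv2,numpy as np
s=r.read_state();print({k:np.round(v,3).tolist() for k,v in s.items()})
for n in("top","side"):
    p,d=vision.camera(n);cv2.imwrite(f"pics/{n}0.png",p);np.save(f"{n}0.npy",d)
    c=vision.get_calibration(n);R=cv2.Rodrigues(np.array(c["rvec"]))[0]
    print(n,np.round(c["camera_matrix"],1).tolist(),(-R.T@np.array(c["tvec"]).ravel()).round(3),R[2].round(2))
E
```

```text
{'time': 0.0, 'joint_positions': [-1.25, 0.333, -0.065, 1.461, 0.022, 1.35, -0.088], 'joint_vel': [0.001, -0.001, -0.0, 0.001, 0.002, -0.002, 0.0], 'joint_torque': [0.0, -62.325, 0.025, -38.991, -0.061, 0.04, 0.0], 'ee_pos': [0.211, 0.588, 0.222], 'eef_rot': [0.12, 0.697, -0.121, 0.697], 'ft_force': [0.045, -0.422, -0.006], 'torque': [0.024, -0.012, 0.006], 'width': 0.087}
top [[468.5, 0.0, 275.4], [0.0, 468.5, 208.5], [0.0, 0.0, 1.0]] [ 0.444 -0.004  1.761] [ 0.05 -0.01 -1.  ]
side [[428.4, 0.0, 277.2], [0.0, 428.4, 214.3], [0.0, 0.0, 1.0]] [-0.041 -0.661  0.907] [ 0.48  0.52 -0.71]
```

View pics/top0.png

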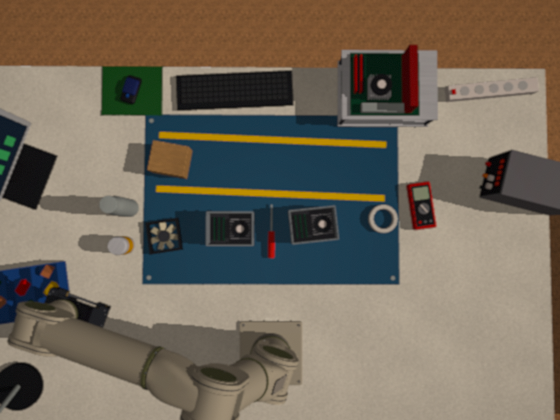

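View pics/side0.png

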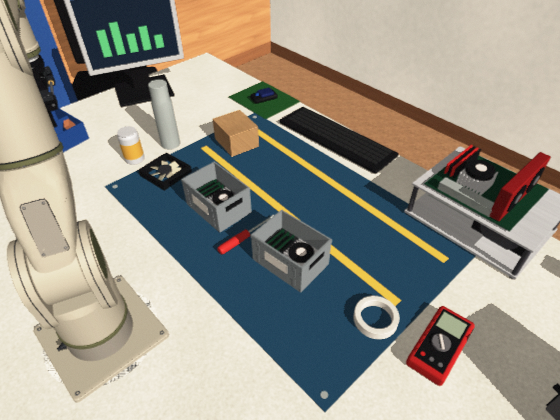

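The left crate in the top view is centred near (230,228) and the right one near (314,224), with the screwdriver at (271,232) between them. The lane tapes run at rows ~138 and ~193. I'll measure the poses from the depth image.

```bash
cat > h.py <<'E'
import cv2,numpy as np
from bench import r,vision
from scipy.spatial.transform import Rotation as Ro
def world(n,d):
    c=vision.get_calibration(n);R=cv2.Rodrigues(np.array(c["rvec"]))[0];K=np.array(c["camera_matrix"]);t=np.array(c["tvec"]).ravel()
    v,u=np.mgrid[:d.shape[0],:d.shape[1]]
    P=np.stack([(u-K[0,2])/K[0,0]*d,(v-K[1,2])/K[1,1]*d,d],-1)
    return (P-t)@R
def crates(d):
    W=world("top",d)
    for y0,y1 in((.03,.3),(-.3,-.03)):
        m=(d>0)&(W[...,2]>.088)&(W[...,2]<.115)&(W[...,1]>y0)&(W[...,1]<y1)&(W[...,0]>.3)&(W[...,0]<.75)
        q=W[m][:,:2]; print(len(q),cv2.minAreaRect((q*1000).astype(np.float32)))
def st():
    s=r.read_state();print(round(s["time"],2),np.round(s["ee_pos"],3),"ft",np.round(s["ft_force"],1),"w",round(float(s["width"]),4),"q",np.round(s["joint_positions"],2))
    print(Ro.from_quat(s["eef_rot"]).as_matrix().round(3))
def delta(pos,Rm):
    "row for going from now to pos, rotation Rm (tool axes as columns)"
    s=r.read_state();R0=Ro.from_quat(s["eef_rot"])
    return np.round(np.r_[R0.inv().apply(np.array(pos)-s["ee_pos"])/.25,(R0.inv()*Ro.from_matrix(Rm)).as_rotvec()/1.5],3)
E
python3 - <<'E'
from h import *
d=np.load("top0.npy");crates(d);W=world("top",d)
p=cv2.imread("pics/top0.png")
h=cv2.cvtColor(p,cv2.COLOR_BGR2HSV)
m=cv2.inRange(h,(20,120,120),(32,255,255))
for a,b in((125,160),(180,205)):
    k=np.zeros_like(m);k[a:b,150:395]=m[a:b,150:395];q=W[k>0];q=q[np.abs(q[:,2])<.02]
    print(cv2.minAreaRect((q[:,:2]*1000).astype(np.float32)),np.polyfit(q[:,1],q[:,0],1))
st()
E
```

```text
224 ((573.089111328125, 169.02081298828125), (385.76849365234375, 185.3816680908203), 11.443074226379395)
249 ((471.29296875, -152.33395385742188), (121.53333282470703, 167.08543395996094), 6.144784450531006)
((794.0166625976562, -5.62054443359375), (861.2355346679688, 28.08631706237793), 87.9380111694336) [0.03852337 0.7944802 ]
((590.5303955078125, 2.5975341796875), (861.4713745117188, 26.242778778076172), 87.74225616455078) [0.03812644 0.59036451]
0.1 [0.211 0.588 0.222] ft [ 0.4 -0.3 -0.4] w 0.0866 q [-1.25  0.33 -0.06  1.46  0.02  1.35 -0.09]
[[-0.     0.337  0.941]
 [-0.001  0.941 -0.337]
 [-1.    -0.001  0.   ]]
```

```bash
sed -i 's/W\[...,0\]<.75/W[...,0]<.56/' h.py
python3 - <<'E'
from h import *
d=np.load("top0.npy");crates(d)
# provisional, left crate centre
c=np.array([.455,.14]);yaw=0.0
def Rt(y):return np.array([[0,-np.sin(y),np.cos(y)],[0,np.cos(y),np.sin(y)],[-1,0,0]])
print(delta([.46,.06,.2],Rt(0)))
E
```

```text
222 ((456.14422607421875, 145.76698303222656), (116.94157409667969, 167.41236877441406), 0.16765545308589935)
249 ((471.29296875, -152.33395385742188), (121.53333282470703, 167.08543395996094), 6.144784450531006)
[ 8.900e-02 -1.652e+00  1.651e+00 -2.290e-01 -0.000e+00  1.000e-03]
```

```bash
python3 -m pendant '0 -0.83 0.83 -0.229 0 0;0 -0.83 0.83 -0.229 0 0;0 -0.83 0.83 -0.229 0 0;0 -0.83 0.83 -0.229 0 0;0 -0.83 0.83 -0.229 0 0;0 -0.83 0.83 -0.229 0 0;0 -0.83 0.83 -0.229 0 0' -0.1 20
python3 - <<'E'
from h import *
st();print(delta([.456,.0655,.16],np.array([[0,0,1],[0,1,0],[-1,0,0]])))
E
```

```text
time: 0.8
ee_pos: [0.3391, 0.3177, 0.2226]
eef_rot: [0.003, 0.707, -0.003, 0.707]
ft_force: [0.6, 0.2, -1.0]
width: 0.042
0.8 [0.339 0.318 0.223] ft [ 0.6  0.2 -1. ] w 0.042 q [-0.92 -0.02  0.06  1.87  0.    1.3   0.71]
[[ 0.001  0.008  1.   ]
 [-0.001  1.    -0.008]
 [-1.    -0.001  0.001]]
[ 2.520e-01 -1.005e+00  4.760e-01 -6.000e-03  0.000e+00  1.000e-03]
```

```bash
python3 -m pendant '0.25 -1 0.476 -0.006 0 0;0.25 -1 0.476 -0.006 0 0;0.25 -1 0.476 -0.006 0 0;0.25 -1 0.476 -0.006 0 0;0.25 -1 0.476 -0.006 0 0;0.25 -1 0.476 -0.006 0 0;0.25 -1 0.476 -0.006 0 0;0.25 -1 0.476 -0.006 0 0'
python3 - <<'E'
from h import *
st();print(delta([.456,.0655,.08],np.array([[0,0,1],[0,1,0],[-1,0,0]])))
p,d=vision.camera("side");cv2.imwrite("pics/s1.png",cv2.resize(p[120:320,140:360],None,fx=2.7,fy=2.7))
crates(vision.camera("top")[1])
E
```

```text
time: 1.6
ee_pos: [0.4548, 0.073, 0.1597]
eef_rot: [-0.003, 0.707, 0.003, 0.707]
ft_force: [-0.7, 0.5, -0.9]
width: 0.0391
1.6 [0.455 0.073 0.16 ] ft [-0.7  0.5 -0.9] w 0.0391 q [-0.63  0.    0.38  1.98 -0.    1.16  1.32]
[[-0.001 -0.007  1.   ]
 [-0.     1.     0.007]
 [-1.    -0.    -0.001]]
[ 0.319 -0.03   0.005  0.005 -0.001  0.   ]
115 ((456.2389831542969, 177.98939514160156), (117.0780029296875, 104.0527572631836), 0.2180425524711609)
249 ((471.45550537109375, -152.11260986328125), (121.66244506835938, 166.87705993652344), 6.268510818481445)
```

View pics/s1.png

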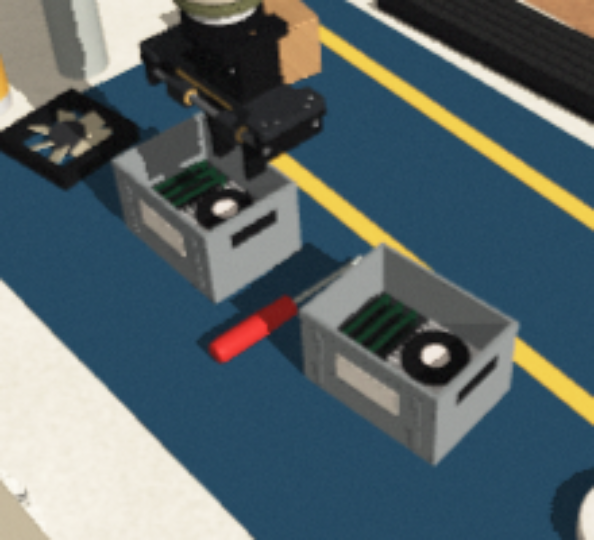

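```bash
python3 -m pendant '0.2 -0.005 0 0 0 0;0.32 -0.005 0 0 0 0;0.32 -0.005 0 0 0 0;0.32 -0.005 0 0 0 0' ; python3 -c "
from h import *
st()"
```

```text
time: 2.1
ee_pos: [0.455, 0.0727, 0.0808]
eef_rot: [-0.004, 0.707, 0.004, 0.707]
ft_force: [0.1, -0.0, 0.9]
width: 0.0392
2.1 [0.455 0.073 0.081] ft [ 0.1 -0.   0.9] w 0.0392 q [-0.62  0.11  0.39  2.06 -0.05  0.98  1.37]
[[-0.   -0.01  1.  ]
 [-0.    1.    0.01]
 [-1.   -0.   -0.  ]]
```

```bash
python3 -m pendant '0 -0.029 0 0.005 0 0;0 -0.029 0 0.005 0 0;0 -0.029 0 0.005 0 0' ; python3 -m pendant '0 0 0 0 0 0;0 0 0 0 0 0;0 0 0 0 0 0;0 0 0 0 0 0;0 0 0 0 0 0' -1 25; python3 -c "
from h import *
st()"
```

```text
time: 2.4
ee_pos: [0.4558, 0.0646, 0.0812]
eef_rot: [0.0, 0.706, 0.001, 0.708]
ft_force: [0.3, 0.2, 0.7]
width: 0.0393
time: 2.9
ee_pos: [0.455, 0.0647, 0.08]
eef_rot: [-0.0, 0.707, 0.0, 0.707]
ft_force: [0.7, 7.8, 0.7]
width: 0.0069
2.9 [0.455 0.065 0.08 ] ft [0.7 7.8 0.7] w 0.0069 q [-0.61  0.1   0.39  2.07 -0.05  0.98  1.38]
[[-0.    -0.001  1.   ]
 [ 0.     1.     0.001]
 [-1.     0.    -0.   ]]
```

```bash
cat >> h.py <<'E'
def arc(rel,piv,t0,angs,axis):
    "rel: TCP at flat; rows from tilt t0 to each, tool axes at t0 (tool flat R0)"
    R0=np.array([[0,0,1],[0,1,0],[-1,0,0]])@np.eye(3)
    yaw=np.arctan2(axis[1],axis[0])
    R0=Ro.from_euler('z',yaw).as_matrix()@R0
    f=lambda t:(Ro.from_rotvec(-np.radians(t)*np.array(axis)))
    p=lambda t:np.array(piv)+f(t).apply(np.array(rel)-piv)
    Rs=f(t0)*Ro.from_matrix(R0)
    for a in angs:
        print(a,np.round(np.r_[Rs.inv().apply(p(a)-p(t0))/.25,(Rs.inv()*f(a)*Ro.from_matrix(R0)).as_rotvec()/1.5],3),p(a).round(3))
E
python3 - <<'E'
from h import *
for t0,A in((0,(4,9,14,19,24)),(24,(29,34,39,44,49)),(49,(53,57,61,64))): arc([.455,.0647,.08],[.455,.2285,.002],t0,A,[1,0,0])
E
```

```text
4 [-0.045  0.023  0.     0.     0.    -0.047] [0.455 0.071 0.091]
9 [-0.099  0.057  0.     0.     0.    -0.105] [0.455 0.079 0.105]
14 [-0.149  0.095  0.     0.     0.    -0.163] [0.455 0.088 0.117]
19 [-0.196  0.137  0.     0.     0.    -0.221] [0.455 0.099 0.129]
24 [-0.24   0.184  0.     0.     0.    -0.279] [0.455 0.111 0.14 ]
29 [-0.056  0.03  -0.     0.     0.    -0.058] [0.455 0.123 0.15 ]
34 [-0.109  0.064 -0.     0.     0.    -0.116] [0.455 0.136 0.158]
39 [-0.159  0.103 -0.     0.     0.    -0.175] [0.455 0.15  0.166]
44 [-0.205  0.146 -0.     0.     0.    -0.233] [0.455 0.165 0.172]
49 [-0.248  0.193 -0.     0.     0.    -0.291] [0.455 0.18  0.177]
53 [-0.045  0.023  0.     0.     0.    -0.047] [0.455 0.192 0.18 ]
57 [-0.088  0.05   0.     0.     0.    -0.093] [0.455 0.205 0.182]
61 [-0.129  0.079  0.     0.     0.    -0.14 ] [0.455 0.217 0.183]
64 [-0.159  0.103  0.     0.     0.    -0.175] [0.455 0.227 0.183]
```

```bash
python3 -m pendant '0 0 0 0 0 0;-0.045 0.023 0 0 0 -0.047;-0.099 0.057 0 0 0 -0.105;-0.149 0.095 0 0 0 -0.163;-0.196 0.137 0 0 0 -0.221;-0.24 0.184 0 0 0 -0.279;-0.24 0.184 0 0 0 -0.279'; python3 -c "
from h import *
st()"
```

```text
time: 3.6
ee_pos: [0.4552, 0.112, 0.1409]
eef_rot: [-0.151, 0.691, -0.147, 0.692]
ft_force: [1.0, -0.7, -4.8]
width: 0.0039
3.6 [0.455 0.112 0.141] ft [ 1.  -0.7 -4.8] w 0.0039 q [-0.86  0.2   0.28  1.88  0.31  1.31  0.89]
[[ 0.002 -0.005  1.   ]
 [-0.412  0.911  0.005]
 [-0.911 -0.412  0.   ]]
```

```bash
python3 -m pendant '-0.056 0.03 0 0 0 -0.058;-0.109 0.064 0 0 0 -0.116;-0.159 0.103 0 0 0 -0.175;-0.205 0.146 0 0 0 -0.233;-0.248 0.193 0 0 0 -0.291;-0.248 0.193 0 0 0 -0.291'; python3 -c "
from h import *
st()"
```

```text
time: 4.2
ee_pos: [0.4545, 0.1821, 0.1764]
eef_rot: [-0.297, 0.642, -0.293, 0.643]
ft_force: [0.3, -2.5, 1.1]
width: 0.004
4.2 [0.455 0.182 0.176] ft [ 0.3 -2.5  1.1] w 0.004 q [-1.04  0.5   0.24  1.62  0.46  1.69  0.69]
[[ 0.003 -0.005  1.   ]
 [-0.759  0.651  0.006]
 [-0.651 -0.759 -0.002]]
```

```bash
python3 -m pendant '-0.045 0.023 0 0 0 -0.047;-0.088 0.05 0 0 0 -0.093;-0.129 0.079 0 0 0 -0.14;-0.159 0.103 0 0 0 -0.175;-0.159 0.103 0 0 0 -0.175;-0.159 0.103 0 0 0 -0.175'; python3 -c "
from h import *
st()
p,d=vision.camera('side');cv2.imwrite('pics/s2.png',cv2.resize(p[120:320,140:360],None,fx=2.7,fy=2.7))"
```

```text
time: 4.8
ee_pos: [0.4549, 0.2268, 0.1828]
eef_rot: [-0.375, 0.6, -0.374, 0.6]
ft_force: [-1.2, -0.5, -4.8]
width: 0.0038
4.8 [0.455 0.227 0.183] ft [-1.2 -0.5 -4.8] w 0.0038 q [-1.11  0.72  0.25  1.44  0.51  1.89  0.66]
[[ 0.001 -0.002  1.   ]
 [-0.899  0.439  0.002]
 [-0.439 -0.899 -0.001]]
```

View pics/s2.png

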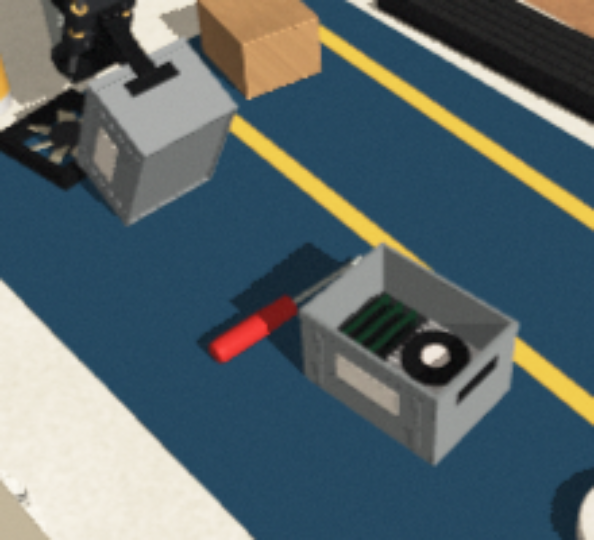

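The left crate's underside, the quad at (145,155), (235,105), (215,180), (130,222), is plain grey, so the right crate should carry the stamp. Next I let the left one down.

Run:
```python
from h import *
for t0,A in((64,(60,55,50,45,40,35)),(35,(30,25,20,15,10)),(10,(7,4,2,0))): arc([.455,.0647,.08],[.455,.2285,.002],t0,A,[1,0,0])
```

```text
60 [ 0.046 -0.02   0.     0.     0.     0.047] [0.455 0.214 0.183]
55 [ 0.106 -0.041  0.     0.     0.     0.105] [0.455 0.198 0.181]
50 [ 0.168 -0.056  0.     0.     0.     0.163] [0.455 0.183 0.178]
45 [ 0.23  -0.066  0.     0.     0.     0.221] [0.455 0.168 0.173]
40 [ 0.293 -0.07   0.     0.     0.     0.279] [0.455 0.153 0.167]
35 [ 0.357 -0.069  0.     0.     0.     0.337] [0.455 0.139 0.16 ]
30 [ 0.058 -0.025  0.     0.     0.     0.058] [0.455 0.126 0.151]
25 [ 0.119 -0.044  0.     0.     0.     0.116] [0.455 0.113 0.142]
20 [ 0.18  -0.058  0.     0.     0.     0.175] [0.455 0.101 0.131]
15 [ 0.243 -0.067  0.     0.     0.     0.233] [0.455 0.09  0.12 ]
10 [ 0.306 -0.07   0.     0.     0.     0.291] [0.455 0.081 0.107]
7 [ 0.035 -0.015  0.     0.     0.     0.035] [0.455 0.075 0.099]
4 [ 0.07  -0.029  0.     0.     0.     0.07 ] [0.455 0.071 0.091]
2 [ 0.094 -0.037  0.     0.     0.     0.093] [0.455 0.068 0.086]
0 [ 0.119 -0.044  0.     0.     0.     0.116] [0.455 0.065 0.08 ]
```

```bash
python3 -m pendant '0.046 -0.02 0 0 0 0.047;0.106 -0.041 0 0 0 0.105;0.168 -0.056 0 0 0 0.163;0.23 -0.066 0 0 0 0.221;0.293 -0.07 0 0 0 0.279;0.357 -0.069 0 0 0 0.337'; python3 -m pendant '0.058 -0.025 0 0 0 0.058;0.119 -0.044 0 0 0 0.116;0.18 -0.058 0 0 0 0.175;0.243 -0.067 0 0 0 0.233;0.306 -0.07 0 0 0 0.291'; python3 -m pendant '0.035 -0.015 0 0 0 0.035;0.07 -0.029 0 0 0 0.07;0.094 -0.037 0 0 0 0.093;0.119 -0.044 0 0 0 0.116;0.119 -0.044 0 0 0 0.116';python3 -c "
from h import *
st()"
```

```text
time: 5.45
ee_pos: [0.4548, 0.1381, 0.1599]
eef_rot: [-0.211, 0.675, -0.211, 0.675]
ft_force: [-0.3, -1.0, -6.4]
width: 0.0038
time: 5.95
ee_pos: [0.4547, 0.0794, 0.1075]
eef_rot: [-0.06, 0.704, -0.061, 0.705]
ft_force: [-0.5, 0.7, -5.2]
width: 0.0039
time: 6.45
ee_pos: [0.4546, 0.0626, 0.0801]
eef_rot: [0.001, 0.707, -0.001, 0.707]
ft_force: [-0.3, -2.9, -2.0]
width: 0.0034
6.45 [0.455 0.063 0.08 ] ft [-0.3 -2.9 -2. ] w 0.0034 q [-0.59  0.1   0.38  2.07 -0.05  0.98  1.37]
[[ 0.     0.003  1.   ]
 [-0.     1.    -0.003]
 [-1.    -0.     0.   ]]
```

```bash
python3 -m pendant '0 0 0 0 0 0;0 0 0 0 0 0;0 0 0 0 0 0;-0.1 0 0 0 0 0;-0.3 0 0 0 0 0;-0.32 0 0 0 0 0;-0.32 0 0 0 0 0' -0.1;  python3 -c "
from h import *
st()
crates(vision.camera('top')[1]);c,s=np.cos(.108),np.sin(.108)
print(delta([.480,-.232,.16],np.array([[0,-s,c],[0,c,s],[-1,0,0]])))
"
```

```text
time: 7.15
ee_pos: [0.4562, 0.0656, 0.1618]
eef_rot: [-0.001, 0.706, 0.001, 0.708]
ft_force: [-0.7, 0.4, -0.3]
width: 0.0387
7.15 [0.456 0.066 0.162] ft [-0.7  0.4 -0.3] w 0.0387 q [-0.61 -0.    0.37  1.98  0.    1.16  1.33]
[[ 0.003 -0.002  1.   ]
 [ 0.     1.     0.002]
 [-1.     0.     0.003]]
128 ((456.109619140625, 172.1309356689453), (109.10062408447266, 120.46832275390625), 88.1348876953125)
245 ((471.5458984375, -152.25149536132812), (121.56443786621094, 166.96144104003906), 6.433055400848389)
[ 2.000e-03 -1.189e+00  9.700e-02 -7.100e-02  1.000e-03  1.000e-03]
```

```bash
python3 -m pendant '0 -0.2 0.016 0 0 0;0 -0.4 0.032 0 0 0;0 -0.6 0.05 -0.03 0 0;0 -0.8 0.065 -0.071 0 0;0 -1 0.08 -0.071 0 0;0 -1 0.097 -0.071 0 0;0 -1 0.097 -0.071 0 0';  python3 -c "
from h import *
st()
c,s=np.cos(.108),np.sin(.108)
print(delta([.480,-.232,.16],np.array([[0,-s,c],[0,c,s],[-1,0,0]])))
crates(vision.camera('top')[1])"
```

```text
time: 7.9
ee_pos: [0.479, -0.1859, 0.1591]
eef_rot: [-0.038, 0.707, 0.037, 0.705]
ft_force: [0.9, 1.0, -0.3]
width: 0.0393
7.9 [ 0.479 -0.186  0.159] ft [ 0.9  1.  -0.3] w 0.0393 q [-0.31  0.14  0.64  1.86 -0.09  1.17  2.04]
[[-0.003 -0.105  0.994]
 [-0.002  0.994  0.105]
 [-1.    -0.002 -0.003]]
[-0.003 -0.184 -0.015 -0.002 -0.002  0.001]
230 ((457.3932189941406, 141.95294189453125), (167.11172485351562, 120.39301300048828), 89.83292388916016)
133 ((469.05584716796875, -130.78622436523438), (121.47197723388672, 124.261474609375), 6.2262864112854)
```

```bash
python3 -m pendant '0 -0.184 -0.015 0 0 0;0 -0.184 -0.015 0 0 0;0 -0.184 -0.015 0 0 0;0.16 -0.184 -0.015 0 0 0;0.32 -0.184 -0.015 0 0 0;0.32 -0.184 -0.015 0 0 0;0.32 -0.184 -0.015 0 0 0';  python3 -c "
from h import *
st()
c,s=np.cos(.108),np.sin(.108)
print(delta([.480,-.232,.08],np.array([[0,-s,c],[0,c,s],[-1,0,0]])))"
```

```text
time: 8.65
ee_pos: [0.4809, -0.2301, 0.081]
eef_rot: [-0.039, 0.707, 0.038, 0.706]
ft_force: [0.1, -0.1, 0.6]
width: 0.039
8.65 [ 0.481 -0.23   0.081] ft [ 0.1 -0.1  0.6] w 0.039 q [-0.21  0.3   0.66  1.9  -0.21  1.02  2.22]
[[-0.001 -0.109  0.994]
 [-0.001  0.994  0.109]
 [-1.    -0.001 -0.001]]
[ 0.004 -0.007 -0.004  0.001 -0.001  0.001]
```

```bash
python3 -m pendant '0 -0.007 0 0 0 0;0 -0.007 0 0 0 0;0 -0.007 0 0 0 0;0 -0.007 0 0 0 0;0 -0.007 0 0 0 0;0 -0.007 0 0 0 0' -1 25;  python3 - <<'E'
from h import *
st()
c,s=np.cos(.108),np.sin(.108)
for t0,A in((0,(4,9,14,19,24)),(24,(29,34,39,44,49)),(49,(53,57,61))): arc(r.read_state()["ee_pos"],[.4626,-.07,.002],t0,A,[c,s,0])
E
```

```text
time: 9.25
ee_pos: [0.4811, -0.2322, 0.0808]
eef_rot: [-0.038, 0.706, 0.038, 0.706]
ft_force: [-2.4, 6.4, 7.1]
width: 0.0042
9.25 [ 0.481 -0.232  0.081] ft [-2.4  6.4  7.1] w 0.0042 q [-0.2   0.3   0.66  1.89 -0.22  1.02  2.23]
[[-0.    -0.108  0.994]
 [ 0.     0.994  0.108]
 [-1.     0.    -0.   ]]
4 [-0.045  0.024  0.    -0.    -0.    -0.047] [ 0.48  -0.226  0.092]
9 [-0.098  0.057  0.    -0.    -0.    -0.105] [ 0.48  -0.218  0.105]
14 [-0.149  0.096 -0.    -0.     0.    -0.163] [ 0.479 -0.208  0.118]
19 [-0.195  0.138 -0.    -0.    -0.    -0.221] [ 0.477 -0.198  0.13 ]
24 [-0.238  0.185 -0.     0.     0.    -0.279] [ 0.476 -0.186  0.14 ]
29 [-0.056  0.03   0.     0.    -0.    -0.058] [ 0.475 -0.174  0.15 ]
34 [-0.109  0.065 -0.     0.    -0.    -0.116] [ 0.473 -0.161  0.159]
39 [-0.158  0.104  0.     0.    -0.    -0.175] [ 0.472 -0.147  0.166]
44 [-0.204  0.147  0.     0.    -0.    -0.233] [ 0.47  -0.132  0.172]
49 [-0.246  0.194  0.     0.    -0.    -0.291] [ 0.469 -0.117  0.177]
53 [-0.045  0.024  0.    -0.     0.    -0.047] [ 0.467 -0.105  0.18 ]
57 [-0.088  0.05   0.    -0.     0.    -0.093] [ 0.466 -0.093  0.182]
61 [-0.129  0.08   0.    -0.    -0.    -0.14 ] [ 0.465 -0.08   0.183]
```

```bash
python3 -m pendant '-0.045 0.024 0 0 0 -0.047;-0.098 0.057 0 0 0 -0.105;-0.149 0.096 0 0 0 -0.163;-0.195 0.138 0 0 0 -0.221;-0.238 0.185 0 0 0 -0.279;-0.238 0.185 0 0 0 -0.279' ; python3 -m pendant '-0.056 0.03 0 0 0 -0.058;-0.109 0.065 0 0 0 -0.116;-0.158 0.104 0 0 0 -0.175;-0.204 0.147 0 0 0 -0.233;-0.246 0.194 0 0 0 -0.291;-0.246 0.194 0 0 0 -0.291'; python3 -c "
from h import *
st()"
```

```text
time: 9.85
ee_pos: [0.4773, -0.1841, 0.1407]
eef_rot: [-0.187, 0.681, -0.109, 0.699]
ft_force: [1.3, -1.2, -0.3]
width: 0.0038
time: 10.45
ee_pos: [0.4689, -0.1173, 0.1771]
eef_rot: [-0.331, 0.626, -0.259, 0.656]
ft_force: [0.0, -4.0, 9.4]
width: 0.0036
10.45 [ 0.469 -0.117  0.177] ft [ 0.  -4.   9.4] w 0.0036 q [-0.88  0.16  0.49  2.08  0.78  1.31  0.94]
[[ 0.081 -0.074  0.994]
 [-0.755  0.646  0.11 ]
 [-0.651 -0.759 -0.004]]
```

```bash
python3 -m pendant '-0.045 0.024 0 0 0 -0.047;-0.088 0.05 0 0 0 -0.093;-0.129 0.08 0 0 0 -0.14;-0.159 0.103 0 0 0 -0.175;-0.159 0.103 0 0 0 -0.175;-0.159 0.103 0 0 0 -0.175'
python3 - <<'E'
from h import *
st()
p,d=vision.camera('side');cv2.imwrite('pics/s3.png',cv2.resize(p[120:320,140:360],None,fx=2.7,fy=2.7))
c,s=np.cos(.108),np.sin(.108)
for t0,A in((64,(60,55,50,45,40,35)),(35,(30,25,20,15,10)),(10,(7,4,2,0))): arc([.481,-.2322,.0808],[.4626,-.07,.002],t0,A,[c,s,0])
E
```

```text
time: 11.05
ee_pos: [0.463, -0.0727, 0.1829]
eef_rot: [-0.407, 0.58, -0.343, 0.617]
ft_force: [-0.5, -1.9, 4.2]
width: 0.0038
11.05 [ 0.463 -0.073  0.183] ft [-0.5 -1.9  4.2] w 0.0038 q [-0.99  0.35  0.44  2.05  0.82  1.47  0.74]
[[ 0.092 -0.049  0.995]
 [-0.895  0.433  0.104]
 [-0.436 -0.9   -0.004]]
60 [ 0.046 -0.02  -0.    -0.     0.     0.047] [ 0.465 -0.083  0.183]
55 [ 0.106 -0.041 -0.    -0.     0.     0.105] [ 0.467 -0.099  0.181]
50 [ 0.167 -0.057 -0.    -0.     0.     0.163] [ 0.468 -0.114  0.178]
45 [ 0.23  -0.067 -0.    -0.     0.     0.221] [ 0.47  -0.129  0.173]
40 [ 0.293 -0.072 -0.    -0.     0.     0.279] [ 0.471 -0.144  0.167]
35 [ 0.356 -0.071 -0.    -0.     0.     0.337] [ 0.473 -0.158  0.16 ]
30 [ 0.058 -0.025 -0.     0.     0.     0.058] [ 0.474 -0.171  0.152]
25 [ 0.118 -0.045 -0.     0.     0.     0.116] [ 0.476 -0.184  0.142]
20 [ 0.18  -0.059 -0.    -0.     0.     0.175] [ 0.477 -0.196  0.132]
15 [ 0.242 -0.068 -0.    -0.    -0.     0.233] [ 0.478 -0.206  0.12 ]
10 [ 0.305 -0.072  0.    -0.    -0.     0.291] [ 0.479 -0.216  0.108]
7 [ 0.035 -0.016 -0.     0.     0.     0.035] [ 0.48  -0.221  0.1  ]
4 [ 0.07  -0.029  0.     0.    -0.     0.07 ] [ 0.48  -0.226  0.092]
2 [ 0.094 -0.038 -0.     0.    -0.     0.093] [ 0.481 -0.229  0.086]
0 [ 0.118 -0.045 -0.    -0.    -0.     0.116] [ 0.481 -0.232  0.081]
```

View pics/s3.png

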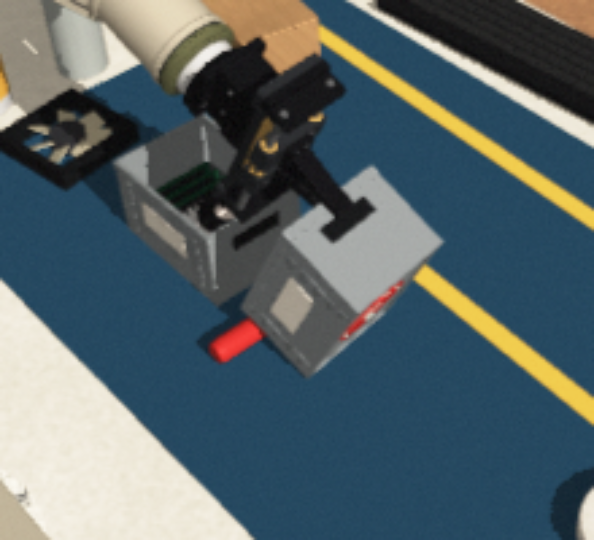

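The red stamp shows on the right crate's underside at about (370,310). I'll lower it the same way.

```bash
python3 -m pendant '0.046 -0.02 0 0 0 0.047;0.106 -0.041 0 0 0 0.105;0.167 -0.057 0 0 0 0.163;0.23 -0.067 0 0 0 0.221;0.293 -0.072 0 0 0 0.279;0.356 -0.071 0 0 0 0.337'; python3 -m pendant '0.058 -0.025 0 0 0 0.058;0.118 -0.045 0 0 0 0.116;0.18 -0.059 0 0 0 0.175;0.242 -0.068 0 0 0 0.233;0.305 -0.072 0 0 0 0.291'; python3 -m pendant '0.035 -0.016 0 0 0 0.035;0.07 -0.029 0 0 0 0.07;0.094 -0.038 0 0 0 0.093;0.118 -0.045 0 0 0 0.116;0.118 -0.045 0 0 0 0.116;0.118 -0.045 0 0 0 0.116'; python3 -m pendant '0 0 0 0 0 0;0 0 0 0 0 0;0 0 0 0 0 0;-0.1 0 0 0 0 0;-0.3 0 0 0 0 0;-0.36 0 0 0 0 0;-0.36 0 0 0 0 0' -0.1
python3 - <<'E'
from h import *
st()
c,s=np.cos(.1),np.sin(.1)
Rt=np.array([[0,-s,c],[0,c,s],[-1,0,0]])
print(delta([.36,-.163,.17],Rt))
crates(vision.camera('top')[1])
E
```

```text
time: 11.7
ee_pos: [0.4729, -0.1603, 0.1599]
eef_rot: [-0.247, 0.662, -0.175, 0.685]
ft_force: [0.0, -0.4, -3.2]
width: 0.0041
time: 12.2
ee_pos: [0.4797, -0.2185, 0.1081]
eef_rot: [-0.098, 0.699, -0.023, 0.708]
ft_force: [-0.5, 1.6, -3.7]
width: 0.0037
time: 12.8
ee_pos: [0.4809, -0.2348, 0.081]
eef_rot: [-0.039, 0.706, 0.036, 0.706]
ft_force: [1.0, -2.2, -0.4]
width: 0.0038
time: 13.5
ee_pos: [0.4826, -0.233, 0.1737]
eef_rot: [-0.04, 0.704, 0.037, 0.708]
ft_force: [0.4, -0.1, -0.3]
width: 0.0384
13.5 [ 0.483 -0.233  0.174] ft [ 0.4 -0.1 -0.3] w 0.0384 q [-0.28  0.19  0.73  1.8  -0.13  1.2   2.16]
[[ 0.005 -0.108  0.994]
 [-0.003  0.994  0.108]
 [-1.    -0.004  0.005]]
[ 0.012  0.332 -0.457  0.006  0.003  0.002]
230 ((457.8811340332031, 142.452392578125), (120.29425811767578, 168.0730743408203), 0.08765828609466553)
174 ((471.8143615722656, -155.56808471679688), (121.9088363647461, 165.93145751953125), 5.769237995147705)
```

```bash
python3 -m pendant '0 0.11 -0.15 0 0 0;0 0.22 -0.3 0 0 0;0 0.33 -0.42 0 -0.05 0;0 0.33 -0.45 0 -0.1 0;0 0.33 -0.45 0 -0.167 0;0 0.33 -0.45 0 -0.167 0' 1
python3 - <<'E'
from h import *
st()
Rt=(Ro.from_euler('z',.1)*Ro.from_euler('y',-.25)).as_matrix()@np.array([[0,0,1],[0,1,0],[-1,0,0]])
print(delta([.375,-.165,.033],Rt))
E
```

```text
time: 14.15
ee_pos: [0.3584, -0.1621, 0.1696]
eef_rot: [-0.033, 0.611, 0.043, 0.79]
ft_force: [0.1, -1.1, -0.1]
width: 0.0798
14.15 [ 0.358 -0.162  0.17 ] ft [ 0.1 -1.1 -0.1] w 0.0798 q [-0.32 -0.48  0.59  2.28  0.2   1.04  1.84]
[[ 0.249 -0.108  0.963]
 [ 0.027  0.994  0.104]
 [-0.968 -0.     0.25 ]]
[ 0.545 -0.018 -0.074  0.005  0.002 -0.001]
```

```bash
python3 -m pendant '0.1 -0.018 -0.01 0 0 0;0.22 -0.018 -0.03 0 0 0;0.34 -0.018 -0.05 0 0 0;0.46 -0.018 -0.07 0 0 0;0.46 -0.018 -0.07 0 0 0'
python3 - <<'E'
from h import *
st()
Rt=(Ro.from_euler('z',.1)*Ro.from_euler('y',-.25)).as_matrix()@np.array([[0,0,1],[0,1,0],[-1,0,0]])
print(delta([.375,-.165,.033],Rt))
p,d=vision.camera('side');cv2.imwrite('pics/s4.png',cv2.resize(p[140:340,140:360],None,fx=2.7,fy=2.7))
E
```

```text
time: 14.65
ee_pos: [0.3698, -0.1661, 0.0517]
eef_rot: [-0.035, 0.616, 0.042, 0.786]
ft_force: [0.3, 0.9, 0.3]
width: 0.0873
14.65 [ 0.37  -0.166  0.052] ft [0.3 0.9 0.3] w 0.0873 q [-0.44 -0.24  0.81  2.4   0.1   0.69  1.99]
[[ 0.238 -0.108  0.965]
 [ 0.022  0.994  0.106]
 [-0.971 -0.004  0.239]]
[ 0.078  0.003  0.003  0.006 -0.006  0.001]
```

View pics/s4.png

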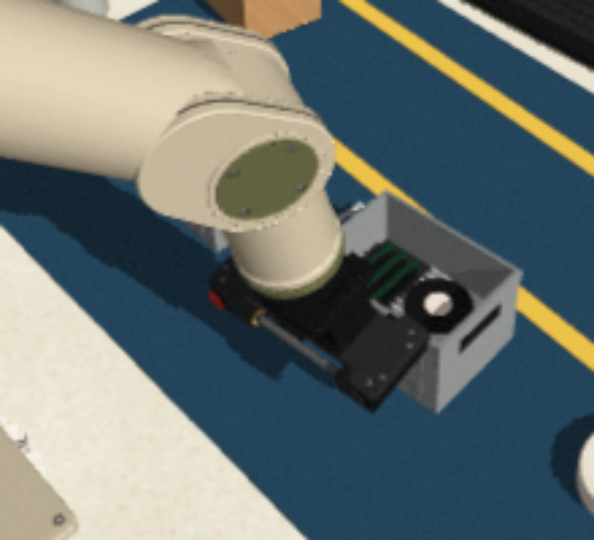

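```bash
python3 -m pendant '0.03 0 0.03 0 0 0;0.083 0.003 0.053 0 0 0;0.083 0.003 0.053 0 0 0;0.083 0.003 0.053 0 0 0'
python3 - <<'E'
from h import *
st()
R=Ro.from_quat(r.read_state()["eef_rot"])
for d in(.02,.04,.06,.08): print(d,R.inv().apply([d,-.0,0])/.25)
E
```

```text
time: 15.1
ee_pos: [0.3903, -0.164, 0.0391]
eef_rot: [-0.034, 0.613, 0.042, 0.788]
ft_force: [-0.0, 0.0, -0.3]
width: 0.0869
15.1 [ 0.39  -0.164  0.039] ft [-0.   0.  -0.3] w 0.0869 q [-0.51 -0.15  0.89  2.38 -0.    0.63  2.06]
[[ 0.246 -0.108  0.963]
 [ 0.024  0.994  0.106]
 [-0.969 -0.003  0.247]]
0.02 [ 0.01966584 -0.0086471   0.07706155]
0.04 [ 0.03933169 -0.0172942   0.1541231 ]
0.06 [ 0.05899753 -0.0259413   0.23118465]
0.08 [ 0.07866338 -0.0345884   0.30824619]
```

```bash
python3 -m pendant '0.01 -0.004 0.038 0 0 0;0.02 -0.009 0.077 0 0 0;0.03 -0.013 0.115 0 0 0;0.04 -0.017 0.154 0 0 0;0.05 -0.021 0.193 0 0 0;0.06 -0.026 0.231 0 0 0;0.07 -0.03 0.27 0 0 0;0.08 -0.034 0.308 0 0 0'
python3 - <<'E'
from h import *
st();p,d=vision.camera('top');cv2.imwrite('pics/t5.png',cv2.resize(p[100:300,140:410],None,fx=2.7,fy=2.7));crates(d)
R=Ro.from_quat(r.read_state()["eef_rot"])
for d,a in((.06,-.06),(.12,-.12)): print(d,R.inv().apply([d,.0,0])/.25,R.inv().apply([0,0,a])/1.5)
E
```

```text
time: 15.9
ee_pos: [0.4694, -0.1634, 0.0384]
eef_rot: [-0.033, 0.613, 0.043, 0.788]
ft_force: [-6.0, -0.1, 5.6]
width: 0.0874
15.9 [ 0.469 -0.163  0.038] ft [-6.  -0.1  5.6] w 0.0874 q [-0.56  0.14  0.93  2.22 -0.38  0.65  2.31]
[[ 0.245 -0.108  0.964]
 [ 0.026  0.994  0.104]
 [-0.969 -0.     0.246]]
236 ((457.7623291015625, 142.03948974609375), (120.2822265625, 167.38327026367188), 0.04350246489048004)
86 ((503.28411865234375, -157.46347045898438), (109.7288818359375, 170.75430297851562), 0.45951345562934875)
0.06 [ 0.05911499 -0.0260683   0.23114035] [ 3.87540190e-02  5.10388691e-05 -9.90572584e-03]
0.12 [ 0.11822998 -0.0521366   0.4622807 ] [ 0.07750804  0.00010208 -0.01981145]
```

View pics/t5.png

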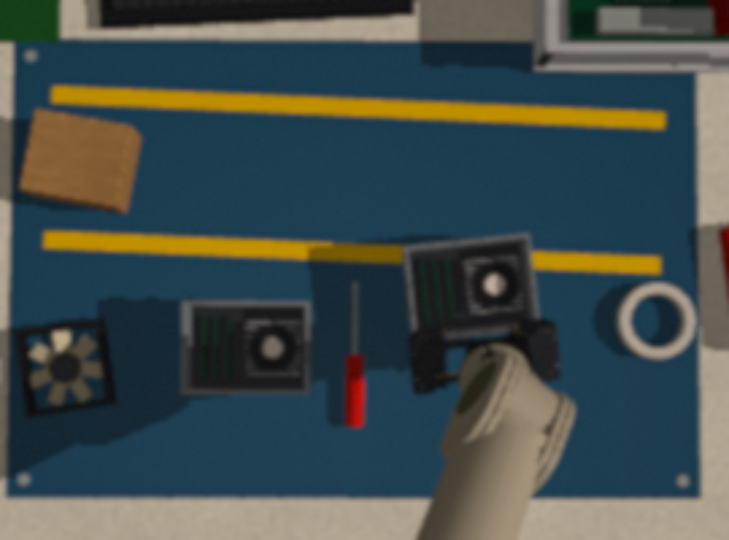

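```bash
python3 -m pendant '0.01 -0.004 0.038 0.006 0 -0.001;0.02 -0.009 0.077 0.012 0 -0.003;0.03 -0.013 0.115 0.018 0 -0.004;0.04 -0.017 0.154 0.024 0 -0.006;0.05 -0.021 0.193 0.03 0 -0.007;0.06 -0.026 0.231 0.036 0 -0.009;0.07 -0.03 0.27 0.042 0 -0.01;0.08 -0.034 0.308 0.048 0 -0.012'
python3 - <<'E'
from h import *
st()
R=Ro.from_quat(r.read_state()["eef_rot"])
for d,a in((.06,-.04),(.12,-.08)): print(d,R.inv().apply([d,.0,0])/.25,R.inv().apply([0,0,a])/1.5)
E
```

```text
time: 16.75
ee_pos: [0.5505, -0.1637, 0.0378]
eef_rot: [-0.011, 0.613, 0.012, 0.79]
ft_force: [-6.4, 0.0, 4.9]
width: 0.0869
16.75 [ 0.551 -0.164  0.038] ft [-6.4  0.   4.9] w 0.0869 q [-0.5   0.35  0.85  2.04 -0.55  0.69  2.3 ]
[[ 0.247 -0.033  0.968]
 [ 0.006  0.999  0.032]
 [-0.969 -0.002  0.247]]
0.06 [ 0.059317   -0.00787609  0.23242087] [ 2.58388412e-02  5.35635780e-05 -6.59261175e-03]
0.12 [ 0.11863399 -0.01575218  0.46484174] [ 0.05167768  0.00010713 -0.01318522]
```

```bash
python3 -m pendant '0.01 -0.001 0.039 0.007 0 -0.001;0.02 -0.003 0.077 0.014 0 -0.003;0.03 -0.004 0.116 0.021 0 -0.005;0.04 -0.005 0.155 0.028 0 -0.006;0.044 -0.006 0.174 0.032 0 -0.007;0.044 -0.006 0.174 0.032 0 -0.007'
python3 - <<'E'
from h import *
st()
p,d=vision.camera('top');W=world("top",d)
m=(d>0)&(abs(W[...,2]-.1)<.012)&(W[...,0]>.6)&(W[...,0]<.8)&(abs(W[...,1]+.16)<.13)
m[:,:]&=True
q=W[m];far=q[:,0].max();print(cv2.minAreaRect((q[:,:2]*1000).astype(np.float32)))
# far rim line
best=[q[abs(q[:,1]-y)<.006][:,0].max() for y in np.arange(-.23,-.08,.01)]
print(np.round(best,3),np.polyfit(np.arange(-.23,-.08,.01),best,1))
E
```

```text
time: 17.35
ee_pos: [0.5959, -0.1636, 0.0379]
eef_rot: [0.004, 0.613, -0.006, 0.79]
ft_force: [-1.0, 1.5, 0.2]
width: 0.0869
17.35 [ 0.596 -0.164  0.038] ft [-1.   1.5  0.2] w 0.0869 q [-0.47  0.44  0.83  1.94 -0.6   0.72  2.24]
[[ 0.248  0.015  0.969]
 [-0.005  1.    -0.014]
 [-0.969 -0.001  0.249]]
((669.514892578125, -163.51840209960938), (168.40113830566406, 116.06696319580078), 89.96122741699219)
[0.728 0.727 0.727 0.727 0.726 0.727 0.727 0.727 0.727 0.728 0.726 0.726
 0.727 0.727 0.727 0.725] [-0.00594324  0.7258604 ]
```

```bash
python3 -m pendant '0.007 0 0.025 0 0 0;0.013 0 0.05 0 0 0;0.018 0 0.07 0 0 0;0.018 0 0.07 0 0 0;0.018 0 0.07 0 0 0;-0.02 0 -0.08 0 0 0'; python3 -m pendant '-0.1 0 -0.1 0 0 0;-0.3 0 -0.2 0 0 0;-0.5 0 -0.3 0 0 0;-0.6 0 -0.4 0 0 0;-0.6 0 -0.5 0 0 0;-0.6 0 -0.5 0 0 0'
python3 - <<'E'
from h import *
st()
p,d=vision.camera('top');W=world("top",d);cv2.imwrite('pics/t6.png',cv2.resize(p[100:300,140:410],None,fx=2.7,fy=2.7));crates(d)
m=(d>0)&(abs(W[...,2]-.1)<.012)&(W[...,0]>.55)&(W[...,0]<.8)&(abs(W[...,1]+.16)<.13)
a=cv2.minAreaRect((W[m][:,:2]*1000).astype(np.float32));print(a,"lane x",a[0][0]/1000-(.6924+.0383*a[0][1]/1000))
E
```

```text
time: 18.0
ee_pos: [0.5779, -0.1631, 0.0387]
eef_rot: [0.003, 0.612, -0.006, 0.791]
ft_force: [-0.0, -1.3, 1.3]
width: 0.087
time: 18.6
ee_pos: [0.4153, -0.1607, 0.1533]
eef_rot: [0.005, 0.612, -0.006, 0.791]
ft_force: [0.8, 1.0, -0.5]
width: 0.0866
18.6 [ 0.415 -0.161  0.153] ft [ 0.8  1.  -0.5] w 0.0866 q [-0.65 -0.41  0.83  2.23  0.32  0.97  1.58]
[[ 0.252  0.015  0.968]
 [-0.003  1.    -0.015]
 [-0.968  0.     0.252]]
233 ((457.5850524902344, 142.33865356445312), (167.85549926757812, 120.5291519165039), 89.88915252685547)
0 ((0.0, 0.0), (0.0, 0.0), 0.0)
((684.8414916992188, -163.68417358398438), (167.3397216796875, 122.80868530273438), 88.91402435302734) lane x -0.0012894044525146864
```

View pics/t6.png

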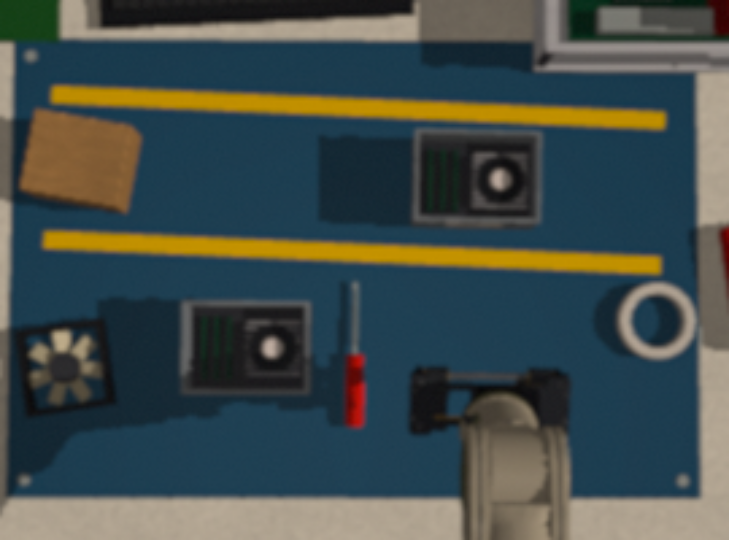

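The stamped crate, centred at (478,177), stands wholly between the tapes. The plain crate and the other things look undisturbed, and the arm is clear of everything, so I'm handing in.

```bash
python3 -c "
from bench import close_job
print(close_job())"
```

```text
the job is handed in; nothing more can be done
None
```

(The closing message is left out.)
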